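# Pack the finished model buildings in the delivery tray

### The job

Pack the three finished white model buildings for delivery: stand the villa, the pitched-roof house and the round tower upright in the plywood tray, each fully down in the foam cut-out made to its shape, and set them down rather than drop them. The primer tin that stands in front of the house in the blue bin goes, upright, into the empty steel drip tray. Leave the dark grey draft prints where they stand.

Things in the scene. Friction and masses are not known exactly. Their poses are not given: they have to be found in the camera images.
- villa: Finished white flat-roofed model villa, 84 (x) x 56 (y) x 60 mm high, about 160 g, standing on the table. Lower storey 30 mm high with a 5 mm terrace balustrade; upper storey 58 mm long, its middle at x = -6 mm. Its two long sides (+y and -y) are flush over the full height: grip there. Origin: centre of its underside; x along its length, z up.
- house: Finished white model house, pitched roof, 60 (x, along the ridge) x 52 (y) mm, eaves 40, ridge 60 mm high, chimney to 66 mm at x 15, y 10 mm; about 130 g. Flat gable ends and side walls. Stands at the far end of the blue bin, x within 0.1 rad of the bin's length, behind the tin (gap about 10 mm); free behind it about 33 mm, beside it 23 mm or more. Origin: centre of its underside, z up.
- tower: Finished white round model tower, 54 mm across, straight wall 60 mm high, low cone roof to 78 mm, about 130 g, standing on the table. Origin: centre of its underside, z up.
- tin: Round steel primer tin, yellow and white band, 64 mm across, 90 mm high, about 300 g, in the blue bin in front of the house. Origin: centre of its underside, z up. The bin: fixed, to the robot's left or right, 240 mm long (roughly along world x), 111 mm wide inside, open top, floor 3 mm, sides and far end 60 mm high, near end 26 mm.
- villa_insert: Black foam block 122 (x) x 98 (y) x 26 mm, fixed in the plywood tray. Origin: centre of its underside, z up. Cut-out in its top, 18 mm deep, yellow floor: a piece in it rests with its underside 8 mm above the origin. This one: the largest, long cut-out, 100 (x) x 72 (y) mm, for the villa (8 mm clearance all round).
- house_insert: Black foam block 122 (x) x 98 (y) x 26 mm, fixed in the plywood tray. Origin: centre of its underside, z up. Cut-out in its top, 18 mm deep, yellow floor: a piece in it rests with its underside 8 mm above the origin. This one: the nearly square cut-out, 76 (x) x 68 (y) mm, for the house (8 mm clearance all round).
- tower_insert: Black foam block 122 (x) x 98 (y) x 26 mm, fixed in the plywood tray. Origin: centre of its underside, z up. Cut-out in its top, 18 mm deep, yellow floor: a piece in it rests with its underside 8 mm above the origin. This one: the round cut-out, 70 mm across, for the tower. Tray: 308 x 136 mm, rim 33 mm high, 1 mm above the foam; three inserts in a row along y, 99 mm apart, in any order.
- drip_tray: Empty shallow square steel drip tray with paint stains, 112 x 112 mm outside, rim 9 mm high and 2.5 mm thick, floor 2.5 mm thick, fixed on the table in front of the robot. Origin: centre of its underside; x and y along its sides.
- draft_house: Dark grey draft print of the house, to be left alone: same shape, on a 68 x 60 x 3 mm raft, ridge at 63 mm, chimney 69 mm. Origin: centre of the underside of the raft, z up.
- draft_tower: Dark grey draft print of the tower, to be left alone: same shape, on a round raft 68 mm across, 3 mm thick; 81 mm high. Origin: centre of its underside, z up. Villa, tower, both drafts and two sanding blocks (at most 21 mm high, not listed) stand on the table in two rows, about 120 mm apart.
There are look-alikes about, which are no part of the job. Leave any turquoise look-alike of the tin alone. Leave any orange look-alike of the house alone.

How it is judged:
At the end, for the whole second after the job is handed in: Villa, house and tower each rest on the floor of their own cut-out (16 mm of its middle, underside 3 to 12 mm above the insert's, tilt under 0.1 rad), the tin stands in the drip tray (40 mm of its middle, tilt under 0.08 rad), all at rest; both grey drafts within 20 mm of their start (horizontal distance between villa and villa_insert below 0.016 m and z of villa in the frame of villa_insert between 0.003 and 0.012 m and angle between each of villa, house, tower's own z axis and vertical below 0.1 rad and linear speed of each of villa, house, tower, tin below 0.02 m/s and horizontal distance between house and house_insert below 0.016 m and z of house in the frame of house_insert between 0.003 and 0.012 m and horizontal distance between tower and tower_insert below 0.016 m and z of tower in the frame of tower_insert between 0.003 and 0.012 m and horizontal distance between tin and drip_tray below 0.04 m and z of tin in the frame of drip_tray below 0.007 m and angle between tin's own z axis and vertical below 0.08 rad and distance of each of draft_house, draft_tower from where it was at the start of the episode below 0.02 m); the robot touches nothing.
It fails at once if the grey house draft is moved by more than 20 mm (distance of draft_house from where it was at the start of the episode above 0.02 m).
It fails at once if the grey tower draft is moved by more than 20 mm (distance of draft_tower from where it was at the start of the episode above 0.02 m).
It fails at once if the villa is dropped or thrown (it moves at over 0.7 m/s, a free fall of some 25 mm, while no finger touches it) (linear speed of villa above 0.7 m/s and contact force between the fingers and villa below 0.05 N).
It fails at once if the house is dropped or thrown (it moves at over 0.7 m/s, a free fall of some 25 mm, while no finger touches it) (linear speed of house above 0.7 m/s and contact force between the fingers and house below 0.05 N).
It fails at once if the tower is dropped or thrown (it moves at over 0.7 m/s, a free fall of some 25 mm, while no finger touches it) (linear speed of tower above 0.7 m/s and contact force between the fingers and tower below 0.05 N).
It also fails if it takes over 109 s, if anything falls off the work surface, if the arm or the gripper's body presses on something with over 40 N, if the wrist force passes 120 N, or if a joint passes its speed limit or range.

### The arm

A 6-joint arm with a two-finger parallel gripper is mounted at the origin on the work surface. World frame = base frame: x ahead of the robot, y to its left, z up, the work surface at z = 0. Lengths are in m, angles in rad, forces in N, time in s.
With the tool pointing down it reaches from about 0.3 to 0.775 m from the base axis. Payload 14.6 kg.
Tool frame: the origin (TCP) lies at the very end of the fingers, on their centre line; the grasp point (between the pads) lies 19 mm behind it; z points along the fingers, y is the line along which they close (so a half turn about z gives the same grasp; the last joint's range is limited). The gripper opens to 94 mm and grips with 3 to 60 N. Pads are 16 mm wide; open, the fingers measure 119 mm over their backs; the gripper's body (75 mm by 177 mm) begins 78 mm behind the grasp point.
Start: joints at [1.145, 0.3, 1.521, -0, 1.321, -0.067], TCP at [0.193, 0.515, 0.205] pointing down, gripper open.
Joint ranges: [-3.03, 3.03], [-0.79, 2.21], [0.23, 2.52], [-1.04, 4.18], [0, 3.07], [-2.55, 2.55]. Speed limits (rad/s): [2.22, 2.22, 2.57, 3.14, 3.14, 3.14].

### API

Orientations are given as [roll, pitch, yaw] about the fixed x, y, z axes, in that order (R = Rz(yaw) Ry(pitch) Rx(roll)).
In Python, from station import status, vision, order, silhouettes gives the robot as it stands. The module is installed in compiled form; this text tells all that it offers.
- The arm moves only by the shell command python3 -m pendant 'ROWS' [FORCE]. ROWS is JSON, one flat list of numbers, 7 for each row, row after row: the shift along the tool's x, y, z in units of 500 mm (1.0 is 500 mm), then the turn, a rotation vector about the tool's x, y, z in units of 90 degrees (1.0 is 90 degrees), then the opening, from -1 (shut) to 1 (fully open). A call has 1 to 12 rows; each row is the pose to reach, as a shift and turn from the pose commanded when the call began, along the tool's axes at that moment; what a row does not reach only later rows make up. A row lasts 1/10 s, in which the tool goes at most 50 mm and 8.59 degrees, less where a joint would pass 70% of its speed; a pose out of reach is approached as far as the arm can. A call with a number of a shift or a turn outside -1 to 1 is refused whole. A call with a gripper value outside its range is refused whole. The fingers move at their own pace and stop on an object; FORCE is the grip in N (left out, the last holds). Time passes only in rows, so rows that repeat a pose let the fingers close. It gives the time, the measured TCP pose, the force, the opening and the grip force at its end, in the units of the state.
- status.get_obs(): the state, without advancing time (a new reading comes with each control period).
- vision.camera(name): name is "scene" or "top" or "wrist"; returns a dict with "pixels" (480x640x3 uint8, red, green, blue), "K" (3x3 intrinsics, pixels), "R" (3x3) and "t" (3): a world point X has camera coordinates R X + t. Camera axes: x right, y down, z forward; pixel columns grow to the right and rows downward; lengths in m; the calibration is good to about 2 mm. A picture is of the moment at which its call begins. There is no depth.
- order.hand_in(): hands the job in; it is judged then, once.
Trained networks look in a picture, given as the dict that the camera call returned (one of the last four; its "shot" number tells which), for a name from the list of things; names that differ only in an ending like _2 or _b are one class to them, and where a whole thing is asked for, a point or a joint stands for the part that bears it (a point fixed in the world has none). Each returns a list of dicts, best first, with "score" (0 to 1); they miss things now and then, are a little off and sometimes report something else, mostly with a low value. They report only what shows in the picture. A call takes as long as a camera call. They do not tell look-alikes from the thing itself.
- silhouettes(target, picture): "region" (480x640 bool, what is visible of it) and "extent" ([left, top, right, bottom] in pixels, round what is visible of it).
The state is a dict: "time_s": time; "qpos": joint angles; "joint_vel": joint speeds; "tau": joint torques, N m; "ee_pos": TCP position; "eef_rot": TCP orientation; "force": force on the tool from outside, world axes, zero at the start; "moment": the same for the moment, N m; "grip_width": finger opening in m; "grip_force": force on a finger pad.
Only numpy, scipy, OpenCV 4.12 (cv2) and the standard library are available. Lean on these libraries where they do the work, as an engineer would, in place of code of your own. Each camera call takes 0.05 s, during which the arm holds its last target. There are 200 camera calls.

## Working session

There is one attempt and no reset: what is moved stays moved. The work goes in short steps, Python scripts to look and compute and a shell command to move; the robot and the scene stay as the last step left them, time stands still between calls to the robot, and variables do not carry over. Pictures are saved under pics/ and viewed, at most 14 in all, crops included, and the job is handed in when it is done.

```bash
mkdir -p pics; ls
python3 - <<'E'
from station import status, vision, silhouettes
import cv2, numpy as np
o=status.get_obs(); print({k:np.round(v,3).tolist() for k,v in o.items()})
for c in ["top","scene"]:
    p=vision.camera(c); cv2.imwrite(f"pics/{c}0.png",p["pixels"][:,:,::-1]); print(c,p["K"].tolist(),np.round(p["R"],4).tolist(),np.round(p["t"],4).tolist())
    for n in ["villa","house","tower","tin","villa_insert","house_insert","tower_insert","drip_tray","draft_house","draft_tower"]:
        print(n,[(round(d["score"],2),np.round(d["extent"]).tolist()) for d in silhouettes(n,p)])
E
```

```text
pics
{'time_s': 0.0, 'qpos': [1.145, 0.3, 1.522, -0.0, 1.321, -0.067], 'joint_vel': [0.002, 0.0, -0.001, -0.0, -0.003, -0.001], 'tau': [-0.002, -53.181, -35.274, 0.071, 0.024, -0.0], 'ee_pos': [0.193, 0.515, 0.205], 'eef_rot': [-3.14, -0.0, 2.783], 'force': [0.641, -0.919, 0.595], 'moment': [-0.007, -0.014, 0.004], 'grip_force': 0.0, 'grip_width': 0.094}
top [[488.36024310370027, 0.0, 326.83027118329596], [0.0, 488.36024310370027, 239.5545395815811], [0.0, 0.0, 1.0]] [[0.0176, -0.9998, -0.005], [-0.9816, -0.0163, -0.1904], [0.1903, 0.0083, -0.9817]] [0.0344, 0.5187, 0.8234]
villa [(0.88, [328.0, 197.0, 375.0, 247.0])]
house [(0.97, [202.0, 142.0, 246.0, 188.0])]
tower [(0.84, [340.0, 136.0, 370.0, 171.0])]
tin [(0.8, [166.0, 257.0, 210.0, 301.0]), (0.67, [85.0, 241.0, 143.0, 286.0])]
villa_insert [(0.95, [477.0, 276.0, 546.0, 333.0])]
house_insert [(0.7, [478.0, 222.0, 546.0, 279.0]), (0.29, [176.0, 220.0, 213.0, 260.0])]
tower_insert [(0.64, [480.0, 172.0, 544.0, 227.0])]
drip_tray [(0.71, [271.0, 250.0, 345.0, 321.0])]
draft_house [(0.64, [269.0, 195.0, 311.0, 243.0])]
draft_tower 
[... 235 characters left out ...]
021, 0.9533, 0.0039], [0.606, 0.1952, -0.7712], [-0.7359, -0.2306, -0.6366]] [0.1365, -0.2971, 1.6371]
villa [(0.86, [287.0, 233.0, 314.0, 281.0])]
house [(0.73, [386.0, 296.0, 428.0, 343.0]), (0.57, [427.0, 252.0, 459.0, 282.0])]
tower [(0.61, [260.0, 277.0, 292.0, 319.0])]
tin [(0.88, [428.0, 214.0, 464.0, 259.0]), (0.67, [493.0, 240.0, 538.0, 293.0])]
villa_insert [(0.87, [175.0, 178.0, 235.0, 208.0])]
house_insert [(0.73, [285.0, 235.0, 314.0, 282.0]), (0.68, [154.0, 199.0, 218.0, 233.0])]
tower_insert [(0.69, [126.0, 226.0, 196.0, 260.0])]
drip_tray [(0.98, [318.0, 219.0, 385.0, 256.0])]
draft_house [(0.72, [330.0, 249.0, 375.0, 296.0])]
draft_tower [(0.9, [230.0, 226.0, 257.0, 269.0])]
```

Run:
```python
import cv2
a=cv2.imread("pics/top0.png"); cv2.imwrite("pics/topc.png",cv2.resize(a[110:350,60:560],(800,384),interpolation=cv2.INTER_CUBIC))
```

```text
(no output)
```

View pics/topc.png

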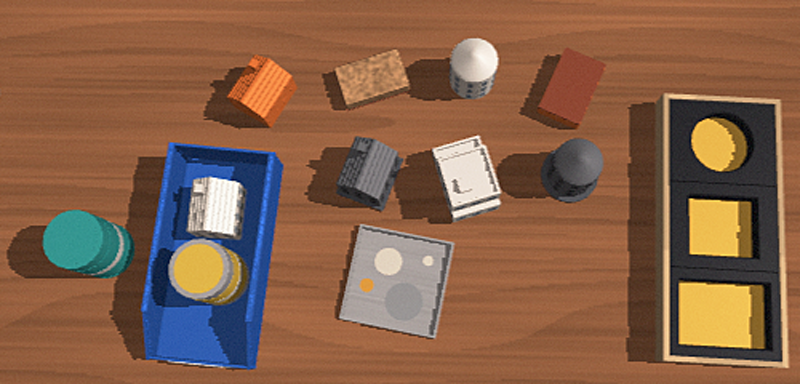

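View pics/scene0.png

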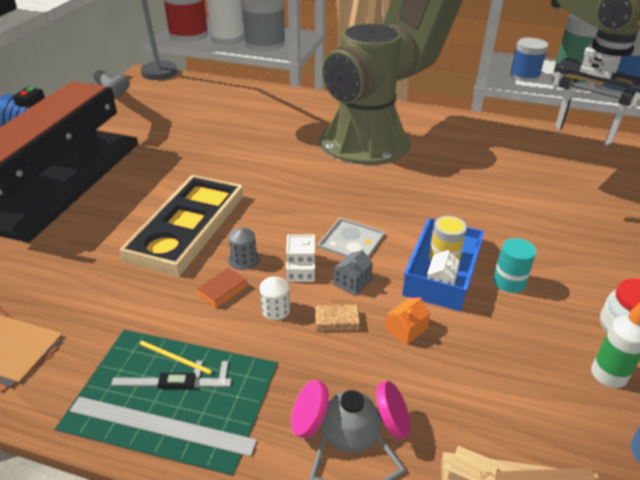

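Candidates, in full top-image pixels:
- Tin: the yellow-topped one in the bin at (188,279), not the turquoise one at (112,262).
- House: the white one in the bin at (194,239), not the orange (224,166) or the dark grey draft (290,219).
- Tower: the white one at (356,152), not the dark grey (417,216).
- Villa: only one, at (351,220).

Next I'll fit models to the outlines.

```bash
cat > h.py <<'E'
import numpy as np, cv2
from scipy.optimize import minimize
from scipy.spatial.transform import Rotation as Ro
from station import status, vision, silhouettes
def box(x0,x1,y0,y1,z0,z1): return np.array([[x,y,z] for x in(x0,x1) for y in(y0,y1) for z in(z0,z1)])
def ring(r,z): a=np.linspace(0,2*np.pi,40); return np.c_[r*np.cos(a),r*np.sin(a),z+0*a]
M={'villa':[box(-.042,.042,-.028,.028,0,.033),box(-.035,.023,-.028,.028,0,.06)],
'house':[np.r_[box(-.03,.03,-.026,.026,0,.04),[[-.03,0,.06],[.03,0,.06]]]],
'tower':[np.r_[ring(.027,0),ring(.027,.06),[[0,0,.078]]]],
'tin':[np.r_[ring(.032,0),ring(.032,.09)]],
'tintop':[ring(.032,.09)],
'drip_tray':[box(-.056,.056,-.056,.056,0,.009)],
'foam':[box(-.061,.061,-.148,.148,.026,.026)]}
def proj(p,X): c=X@p['R'].T+p['t']; u=c@p['K'].T; return u[:,:2]/u[:,2:]
def back(p,uv,z):
    C=-p['R'].T@p['t']; d=p['R'].T@np.linalg.inv(p['K'])@np.r_[uv,1]; return C+d*(z-C[2])/d[2]
S=8
def mask(p,name,q,z):
    m=np.zeros((480,640),np.uint8)
    c,s=np.cos(q[2]),np.sin(q[2])
    for P in M[name]:
        X=np.c_[c*P[:,0]-s*P[:,1]+q[0],s*P[:,0]+c*P[:,1]+q[1],P[:,2]+z]
        h=cv2.convexHull((proj(p,X)).astype(np.float32))
        cv2.fillConvexPoly(m,np.round(h*16).astype(np.int32),255,cv2.LINE_AA,4)
    return m/255.
def fit(name,views,z,yaws=(0,)):
    """views: [(picture, bool region)]"""
    best=None
    p,r=views[0]; v,u=np.nonzero(r); x0=back(p,[u.mean(),v.mean()],z+M[name][-1][:,2].mean())[:2]
    def cost(q):
        a=b=0
        for p,r in views:
            m=mask(p,name,q,z); a+=np.minimum(m,r).sum()/np.maximum(m,r).sum()
        return 1-a/len(views)
    for y in yaws:
        s=np.array([[0,0,0],[.012,0,0],[0,.012,0],[0,0,.3]])+np.r_[x0,y]
        o=minimize(cost,s[0],method='Nelder-Mead',options=dict(initial_simplex=s,xatol=1e-4,fatol=1e-5))
        if best is None or o.fun<best.fun: best=o
    print(name,np.round(best.x,4),'iou',round(1-best.fun,3)); return best.x
def go(x,y,z,yaw=None):
    """shift/turn (in row units) from current pose to target"""
    o=status.get_obs(); R=Ro.from_euler('xyz',o['eef_rot'])
    T=Ro.from_euler('xyz',[np.pi,0,o['eef_rot'][2] if yaw is None else yaw])
    d=R.inv().apply(np.r_[x,y,z]-o['ee_pos'])/.5; w=(R.inv()*T).as_rotvec()/(np.pi/2)
    print('row',np.round(d,4),np.round(w,4),'| q',np.round(o['qpos'],2),'t',round(o['time_s'],1))
E
python3 - <<'E'
from h import *
T=vision.camera('top'); Sc=vision.camera('scene')
print('cam',-T['R'].T@T['t'])
def reg(n,p,u,v):
    for d in silhouettes(n,p):
        if d['region'][v,u]: return d['region'].astype(float)
    print('no',n)
Y=(-1.2,-.6,0,.6,1.2)
v=reg('villa',T,351,220);s=reg('villa',Sc,300,258); fit('villa',[(T,v)],0,Y); fit('villa',[(T,v),(Sc,s)],0,Y+(2.,2.6,3.2))
v=reg('tower',T,356,155);s=reg('tower',Sc,276,298); fit('tower',[(T,v)],0); fit('tower',[(T,v),(Sc,s)],0)
v=reg('tin',T,188,279); fit('tin',[(T,v)],.003)
hsv=cv2.cvtColor(T['pixels'],cv2.COLOR_RGB2HSV)
v=reg('drip_tray',T,310,290);s=reg('drip_tray',Sc,350,238);fit('drip_tray',[(T,v)],0,(-.6,0));fit('drip_tray',[(T,v),(Sc,s)],0,(-.6,0))
h=reg('house_insert',T,194,239) # white house mislabelled
if h is not None: print('hm',h.sum()); fit('house',[(T,h)],.003,(0,))
w=(hsv[...,1]<70)&(hsv[...,2]>90); w[:215]=0;w[265:]=0;w[:,:172]=0;w[:,218:]=0
fit('house',[(T,cv2.morphologyEx(w.astype(np.uint8),cv2.MORPH_CLOSE,np.ones((5,5))).astype(float))],.003)
f=(((hsv[...,2]<75))|((hsv[...,0]>18)&(hsv[...,0]<32)&(hsv[...,1]>120)&(hsv[...,2]>150))).astype(np.uint8)
f[:,:470]=0; f[:,560:]=0; f[:160]=0; f[345:]=0
f=cv2.morphologyEx(f,cv2.MORPH_OPEN,np.ones((3,3)));n,l,st,_=cv2.connectedComponentsWithStats(cv2.morphologyEx(f,cv2.MORPH_CLOSE,np.ones((5,5))))
k=1+np.argmax(st[1:,4]); print(st[k]); fit('foam',[(T,(l==k).astype(float))],.006)
vis=T['pixels'][:,:,::-1].copy(); vis[l==k]=vis[l==k]//2+[120,0,0]; vis[w]=[0,0,255]
cv2.imwrite('pics/seg.png',cv2.resize(vis[110:350,60:560],(800,384)))
E
```

```text
cam [0.35184429 0.0359715  0.9072233 ]
villa [ 5.588e-01 -2.000e-04  2.962e-01] iou 0.959
villa [0.5586 0.0006 0.3235] iou 0.939
tower [ 0.6909 -0.0071  0.2179] iou 0.938
tower [ 0.6892 -0.0062  0.1611] iou 0.933
tin [0.4409 0.2814 0.1207] iou 0.97
drip_tray [ 0.4408  0.0768 -0.181 ] iou 0.945
drip_tray [ 0.4406  0.077  -0.1721] iou 0.873
no house_insert
house [0.5149 0.2863 0.0326] iou 0.875
[ 479  172   70  164 9959]
foam [ 0.5069 -0.2929  1.5274] iou 0.891
```

View pics/seg.png

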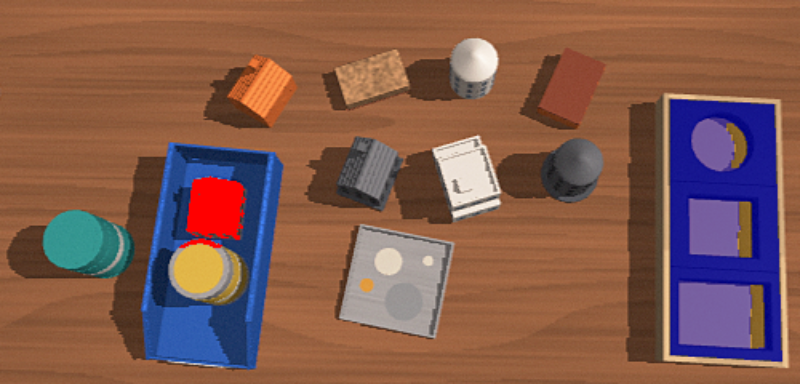

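The picture shows the house mask (red) tight at crop (215,207). The foam block runs from (670,98) to (780,362): round cut-out far, square one in the middle, long one near, with the inserts' x along world y. The foam mask misses the shaded strips, so I'll refit with a hull, then hover over the bin.

Run:
```python
from h import *
T=vision.camera('top'); hsv=cv2.cvtColor(T['pixels'],cv2.COLOR_RGB2HSV)
f=(hsv[...,2]<75).astype(np.uint8); f[:,:477]=0; f[:,552:]=0; f[:165]=0; f[340:]=0
f=cv2.morphologyEx(f,cv2.MORPH_OPEN,np.ones((4,4))); n,l,st,_=cv2.connectedComponentsWithStats(f); k=1+np.argmax(st[1:,4])
h=cv2.convexHull(np.argwhere(l==k)[:,::-1].astype(np.int32)); m=np.zeros((480,640),np.uint8); cv2.fillConvexPoly(m,h,1)
q=fit('foam',[(T,m.astype(float))],.006,(1.57,))
ydir=np.array([-np.sin(q[2]),np.cos(q[2])]); print('inserts',q[:2]-.099*ydir,q[:2]+.099*ydir)
# check: yellow floor centroids at z=.014
go(.43,.28,.26,np.pi)
```

```text
foam [ 0.505  -0.2955  1.5305] iou 0.976
inserts [ 0.60388298 -0.29952562] [ 0.40604385 -0.29154556]
row [-0.6086 -0.2736 -0.1091] [-0.      0.     -0.2284] | q [ 1.15  0.3   1.52 -0.    1.32 -0.07] t 1.6
```

```bash
python3 -m pendant '[-0.1,-0.045,-0.05,0,0,-0.04,1, -0.2,-0.09,-0.1,0,0,-0.08,1, -0.3,-0.135,-0.109,0,0,-0.12,1, -0.4,-0.18,-0.109,0,0,-0.16,1, -0.5,-0.225,-0.109,0,0,-0.2,1, -0.56,-0.25,-0.109,0,0,-0.228,0.75, -0.609,-0.274,-0.109,0,0,-0.228,0.75, -0.609,-0.274,-0.109,0,0,-0.228,0.75, -0.609,-0.274,-0.109,0,0,-0.228,0.75]' 40
python3 - <<'E'
from h import *
W=vision.camera('wrist'); cv2.imwrite('pics/w1.png',W['pixels'][:,:,::-1]); T=vision.camera('top')
print(-W['R'].T@W['t'])
for p in (W,): 
  for n in('tin','house'):
    for d in silhouettes(n,p): print(n,d['score'],d['extent'])
go(.441,.2814,.066,np.pi)
E
```

```text
time_s: 2.55
ee_pos: [0.4304, 0.2794, 0.2598]
eef_rot: [3.142, -0.0, 3.139]
force: [-0.2, 1.4, 0.4]
grip_width: 0.0825
grip_force: 0.0
[0.34633694 0.27963972 0.43892376]
tin 0.94 [284.9, 188.8, 351.8, 262.0]
tin 0.62 [401.9, 212.3, 492.1, 291.1]
house 0.6 [301.1, 254.6, 349.7, 315.1]
house 0.59 [263.3, 345.1, 320.3, 392.0]
row [-0.0232  0.0013  0.3881] [0.0001 0.0001 0.0007] | q [ 0.51  0.18  1.54  0.    1.42 -1.06] t 2.8
```

View pics/w1.png

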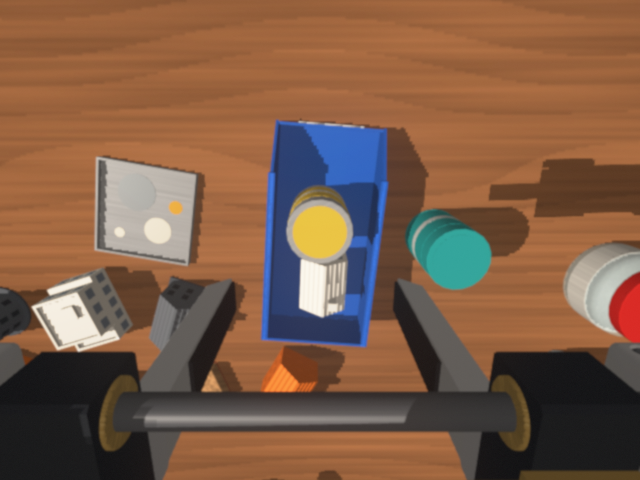

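The wrist view shows the yellow tin at (319,225) in the blue bin with the white house behind it at (323,285). The turquoise tin at (455,255) and the orange house at (290,370) are outside the bin, so the choice holds. Now I'll refine the tin and house positions in this view.

Run:
```python
from h import *
W=vision.camera('wrist')
r=[d for d in silhouettes('tin',W) if d['region'][225,319]][0]['region'].astype(float)
fit('tin',[(W,r)],.003)
r=[d for d in silhouettes('house',W) if d['region'][280,320]][0]['region'].astype(float)
fit('house',[(W,r)],.003)
```

```text
tin [0.4402 0.2845 0.3016] iou 0.959
house [ 0.5178  0.289  -0.0733] iou 0.788
```

```bash
python3 -m pendant '[-0.02,0.005,0.08,0,0,0,0.75, -0.02,0.005,0.16,0,0,0,0.75, -0.02,0.005,0.24,0,0,0,0.75, -0.02,0.005,0.32,0,0,0,0.75, -0.02,0.005,0.36,0,0,0,0.75, -0.02,0.005,0.388,0,0,0,0.75, -0.02,0.005,0.388,0,0,0,0.75, -0.02,0.005,0.388,0,0,0,0, -0.02,0.005,0.388,0,0,0,0, -0.02,0.005,0.388,0,0,0,0, -0.02,0.005,0.388,0,0,0,0, -0.02,0.005,0.388,0,0,0,0]' 40
python3 - <<'E'
from h import *
go(.441,.077,.066)
E
```

```text
time_s: 4.1
ee_pos: [0.4408, 0.2827, 0.0672]
eef_rot: [3.14, 0.002, 3.141]
force: [-0.3, 1.5, 7.0]
grip_width: 0.0634
grip_force: 40.0
row [-0.0007 -0.4115  0.0018] [0.0008 0.0013 0.    ] | q [ 0.5   0.4   1.73  0.    1.   -1.07] t 4.1
```

```bash
python3 -m pendant '[0,0,-0.04,0,0,0,0, 0,0,-0.1,0,0,0,0, 0,0,-0.16,0,0,0,0, 0,0,-0.2,0,0,0,0, 0,-0.04,-0.2,0,0,0,0, 0,-0.1,-0.2,0,0,0,0, 0,-0.17,-0.2,0,0,0,0, 0,-0.24,-0.2,0,0,0,0, 0,-0.31,-0.2,0,0,0,0, 0,-0.37,-0.2,0,0,0,0, 0,-0.411,-0.2,0,0,0,0, 0,-0.411,-0.2,0,0,0,0]'
python3 -m pendant '[0,0,0.05,0,0,0,0, 0,0,0.1,0,0,0,0, 0,0,0.14,0,0,0,0, 0,0,0.17,0,0,0,0, 0,0,0.185,0,0,0,0, 0,0,0.195,0,0,0,0, 0,0,0.2,0,0,0,0, 0,0,0.2,0,0,0,0]'
```

```text
time_s: 5.3
ee_pos: [0.4398, 0.0748, 0.166]
eef_rot: [-3.141, -0.0, 3.138]
force: [0.0, 0.6, -3.6]
grip_width: 0.0633
grip_force: 40.0
time_s: 6.1
ee_pos: [0.4405, 0.077, 0.0667]
eef_rot: [3.141, 0.001, 3.141]
force: [-0.6, 0.5, -2.7]
grip_width: 0.0635
grip_force: 40.0
```

```bash
python3 -m pendant '[0,0,0.001,0,0,0,0, 0,0,0.001,0,0,0,0.5, 0,0,0.001,0,0,0,0.75, 0,0,0.001,0,0,0,0.75, 0,0,0,0,0,0,0.75, 0,0,-0.06,0,0,0,0.75, 0,0,-0.14,0,0,0,0.75, 0,0,-0.22,0,0,0,0.75, 0,0,-0.3,0,0,0,0.75, 0,0.06,-0.38,0,0,0,0.75, 0,0.14,-0.4,0,0,0,0.75, 0,0.16,-0.4,0,0,0,0.75]'
python3 - <<'E'
from h import *
go(.43,.28,.27,np.pi/2)
T=vision.camera('top')
r=[d for d in silhouettes('tin',T)]
for d in r: print(d['score'],d['extent']); fit('tin',[(T,d['region'].astype(float))],.0025)
E
```

```text
time_s: 7.3
ee_pos: [0.4403, 0.1593, 0.2679]
eef_rot: [3.14, 0.003, -3.141]
force: [0.1, 0.2, -0.3]
grip_width: 0.0821
grip_force: 0.0
row [ 0.0204  0.2415 -0.004 ] [2.3000e-03 1.0000e-03 1.0006e+00] | q [ 0.27  0.07  1.65  0.    1.42 -1.3 ] t 7.3
0.98 [290.7, 260.3, 326.1, 305.3]
tin [0.4406 0.0742 0.1819] iou 0.811
```

```bash
python3 -m pendant '[-0.02,0.02,0,0,0,0.09,0.75, -0.04,0.04,0,0,0,0.18,0.75, -0.06,0.06,0,0,0,0.27,0.75, -0.08,0.08,0,0,0,0.36,0.75, -0.1,0.09,0,0,0,0.45,0.75, -0.12,0.1,0,0,0,0.54,0.75, -0.12,0.1,0,0,0,0.63,0.75, -0.12,0.1,0,0,0,0.72,0.75, -0.12,0.1,0,0,0,0.81,0.75, -0.12,0.1,0,0,0,0.9,0.75, -0.12,0.1,0,0,0,1,0.75, -0.12,0.1,0,0,0,1,0.75]'
python3 - <<'E'
from h import *
W=vision.camera('wrist'); cv2.imwrite('pics/w2.png',W['pixels'][:,:,::-1])
go(.517,.288,.027,np.pi/2)
u=proj(W,np.array([[.517,.288,.04]]))[0]; print('exp px',u)
T=vision.camera('top')
for p,n in ((W,'wrist'),(T,'top')):
  for d in silhouettes('house',p)+silhouettes('house_insert',p):
    a,b=np.round(proj(p,np.array([[.517,.288,.04]]))[0]).astype(int)
    print(n,d['score'],d['extent'])
    if d['region'][b,a]: fit('house',[(p,d['region'].astype(float))],.003)
E
```

```text
time_s: 8.6
ee_pos: [0.5001, 0.2054, 0.2651]
eef_rot: [-3.14, 0.001, 1.566]
force: [1.0, 0.2, 0.5]
grip_width: 0.0825
grip_force: 0.0
row [0.165  0.0345 0.4763] [-0.0008  0.0004  0.0004] | q [ 0.32  0.24  1.46 -0.    1.45  0.32] t 8.7
exp px [331.27593324 128.92250247]
wrist 0.84 [300.7, 101.4, 366.8, 153.2]
house [ 0.5173  0.2892 -0.0476] iou 0.958
wrist 0.66 [426.2, 131.7, 506.3, 205.0]
wrist 0.22 [326.3, 326.0, 403.4, 391.8]
top 0.83 [211.4, 144.9, 245.8, 189.2]
top 0.57 [478.9, 221.4, 545.6, 278.9]
```

View pics/w2.png

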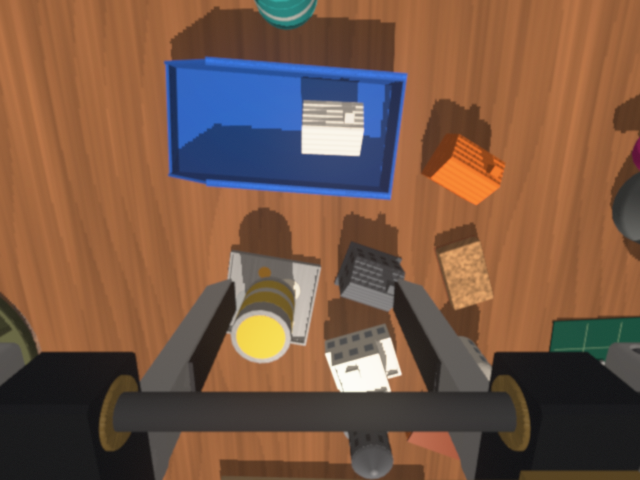

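```bash
python3 -m pendant '[0.05,0.01,0,0,0,0,0.75, 0.11,0.02,0,0,0,0.02,0.75, 0.167,0.0345,0.04,0,0,0.028,0.75, 0.167,0.0345,0.1,0,0,0.028,0.75, 0.167,0.0345,0.17,0,0,0.028,0.75, 0.167,0.0345,0.24,0,0,0.028,0.75, 0.167,0.0345,0.31,0,0,0.028,0.75, 0.167,0.0345,0.37,0,0,0.028,0.75, 0.167,0.0345,0.42,0,0,0.028,0.75, 0.167,0.0345,0.455,0,0,0.028,0.75, 0.167,0.0345,0.474,0,0,0.028,0.75, 0.167,0.0345,0.474,0,0,0.028,0.75]'
python3 -m pendant '[0,0,0,0,0,0,0.75, 0,0,0,0,0,0,0, 0,0,0,0,0,0,0, 0,0,0,0,0,0,0, 0,0,0,0,0,0,0, 0,0,0,0,0,0,0, 0,0,-0.02,0,0,0,0, 0,0,-0.05,0,0,0,0, 0,0,-0.1,0,0,0,0, 0,0,-0.16,0,0,0,0, 0,0,-0.22,0,0,0,0, 0,0,-0.22,0,0,0,0]' 30
```

```text
time_s: 10.1
ee_pos: [0.5169, 0.29, 0.028]
eef_rot: [-3.14, 0.001, 1.527]
force: [0.1, 0.0, 0.7]
grip_width: 0.0825
grip_force: 0.0
time_s: 11.3
ee_pos: [0.519, 0.291, 0.1444]
eef_rot: [3.135, -0.004, 1.526]
force: [0.3, 0.5, -2.2]
grip_width: 0.06
grip_force: 30.0
```

Run:
```python
from h import *
W=vision.camera('wrist'); cv2.imwrite('pics/w3.png',W['pixels'][:,:,::-1])
o=status.get_obs(); print(o['ee_pos'],o['eef_rot'])
# house centre vs TCP assumed (.5173,.2892): grip centring along x
go(.505,-.2955,.17,1.5305-np.pi/2)
```

```text
[0.51811371 0.29058701 0.14163911] [ 3.13791530e+00 -1.97124000e-03  1.52621875e+00]
row [-1.1721  0.0263 -0.0589] [ 9.000e-04 -2.800e-03  9.973e-01] | q [ 0.45  0.45  1.47 -0.    1.22  0.49] t 11.3
```

View pics/w3.png

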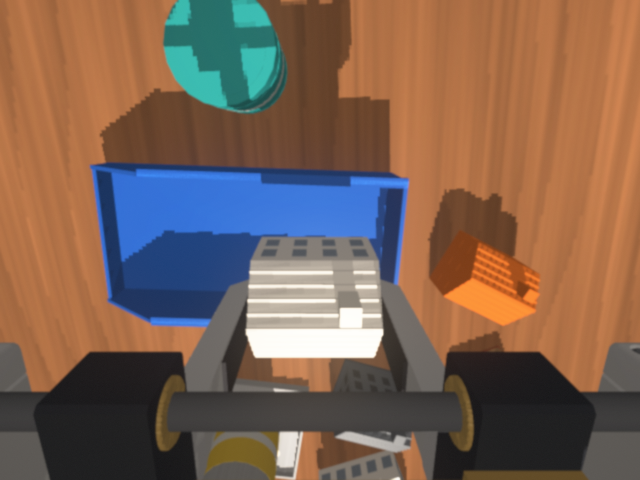

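```bash
python3 -m pendant '[0,0,-0.06,0,0,0,0, -0.02,0,-0.11,0,0,0.03,0, -0.07,0.002,-0.12,0,0,0.1,0, -0.14,0.004,-0.12,0,0,0.18,0, -0.22,0.006,-0.12,0,0,0.26,0, -0.3,0.008,-0.12,0,0,0.34,0, -0.38,0.01,-0.12,0,0,0.42,0, -0.46,0.012,-0.12,0,0,0.5,0, -0.54,0.014,-0.12,0,0,0.58,0, -0.61,0.014,-0.12,0,0,0.66,0, -0.66,0.014,-0.12,0,0,0.72,0, -0.66,0.014,-0.12,0,0,0.72,0]'
python3 - <<'E'
from h import *
go(.505,-.2955,.12,1.5305-np.pi/2)
E
```

```text
time_s: 12.55
ee_pos: [0.509, -0.0422, 0.1981]
eef_rot: [-3.141, 0.002, 0.389]
force: [-0.7, -0.1, -1.5]
grip_width: 0.06
grip_force: 30.0
row [-0.1995  0.4658  0.1564] [-1.000e-04  1.000e-03  2.735e-01] | q [-0.15  0.22  1.64 -0.    1.28  1.03] t 12.6
```

```bash
python3 -m pendant '[-0.02,0.04,0,0,0,0.04,0, -0.05,0.11,0,0,0,0.1,0, -0.08,0.19,0,0,0,0.16,0, -0.115,0.27,0,0,0,0.22,0, -0.15,0.35,0,0,0,0.27,0, -0.18,0.42,0.04,0,0,0.2735,0, -0.1995,0.4658,0.09,0,0,0.2735,0, -0.1995,0.4658,0.13,0,0,0.2735,0, -0.1995,0.4658,0.156,0,0,0.2735,0, -0.1995,0.4658,0.156,0,0,0.2735,0, -0.1995,0.4658,0.156,0,0,0.2735,0]'
python3 - <<'E'
from h import *
W=vision.camera('wrist'); cv2.imwrite('pics/w4.png',W['pixels'][:,:,::-1])
print([ (round(d['score'],2),d['extent']) for d in silhouettes('house',W)])
go(.505,-.2955,.042,1.5305-np.pi/2)
E
```

```text
time_s: 13.65
ee_pos: [0.5078, -0.2924, 0.1216]
eef_rot: [3.141, -0.0, -0.033]
force: [0.0, 0.5, -1.6]
grip_width: 0.0599
grip_force: 30.0
[(0.62, [246.1, 237.7, 384.6, 356.4])]
row [-0.0059  0.0053  0.1604] [ 0.0006 -0.001   0.0044] | q [-0.59  0.46  1.51  0.    1.18  1.02] t 13.8
```

View pics/w4.png

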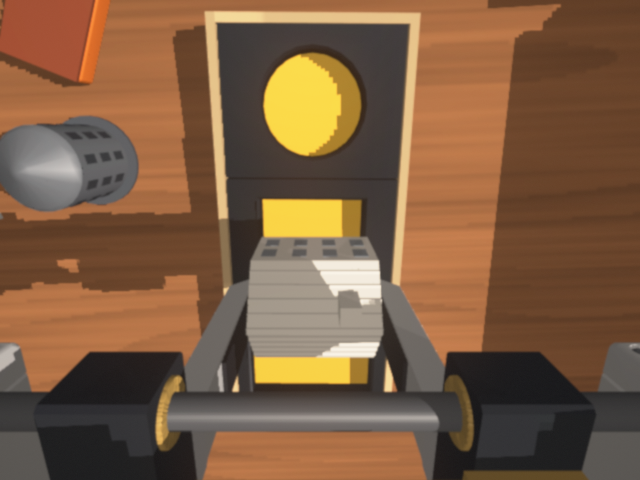

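Run:
```python
from h import *
W=vision.camera('wrist')
for uv in [(264,102),(361,102),(312,47),(312,157),(219,25),(411,25),(230,178),(395,178)]: print(uv,back(W,uv,.032).round(4))
print(back(W,(262,199),.032).round(4),back(W,(362,199),.032).round(4))
```

```text
(264, 102) [ 0.6087 -0.2623  0.032 ]
(361, 102) [ 0.6066 -0.3277  0.032 ]
(312, 47) [ 0.6412 -0.2958  0.032 ]
(312, 157) [ 0.5714 -0.2934  0.032 ]
(219, 25) [ 0.6559 -0.2368  0.032 ]
(411, 25) [ 0.6519 -0.3595  0.032 ]
(230, 178) [ 0.5586 -0.2344  0.032 ]
(395, 178) [ 0.5548 -0.352   0.032 ]
[ 0.5428 -0.2561  0.032 ] [ 0.5404 -0.3285  0.032 ]
```

The wrist view shows the held house over the square cut-out at (312,230), with the round one at (312,102). Back-projecting the edges puts the tray about 1 to 3 mm off the top-view fit, so I'll use the mean.

```bash
python3 -m pendant '[-0.004,0.002,0.03,0,0,0.004,0, -0.004,0.002,0.06,0,0,0.004,0, -0.004,0.002,0.09,0,0,0.004,0, -0.004,0.002,0.11,0,0,0.004,0, -0.004,0.002,0.125,0,0,0.004,0, -0.004,0.002,0.138,0,0,0.004,0, -0.004,0.002,0.148,0,0,0.004,0, -0.004,0.002,0.156,0,0,0.004,0, -0.004,0.002,0.162,0,0,0.004,0, -0.004,0.002,0.165,0,0,0.004,0, -0.004,0.002,0.165,0,0,0.004,0]'
```

```text
time_s: 14.9
ee_pos: [0.5056, -0.2942, 0.0404]
eef_rot: [3.141, -0.001, -0.041]
force: [-8.1, 4.8, 17.3]
grip_width: 0.0596
grip_force: 30.0
```

```bash
python3 -m pendant '[0,0,-0.002,0,0,0,0, 0,0,-0.002,0,0,0,0.4, 0,0,-0.002,0,0,0,0.7, 0,0,-0.002,0,0,0,0.7, 0,0,-0.03,0,0,0,0.7, 0,0,-0.08,0,0,0,0.7, 0,0,-0.15,0,0,0,0.7, 0,0,-0.23,0,0,0,0.7, 0,0,-0.31,0,0,0,0.7, -0.06,-0.06,-0.33,0,0,0,0.7, -0.12,-0.14,-0.33,0,0,0,0.7, -0.14,-0.16,-0.33,0,0,0,0.7]'
python3 - <<'E'
from h import *
W=vision.camera('wrist'); T=vision.camera('top'); cv2.imwrite('pics/w5.png',W['pixels'][:,:,::-1])
for p in (W,T):
  for d in silhouettes('house',p):
    a,b=np.round(proj(p,np.array([[.5056,-.294,.06]]))[0]).astype(int)
    print(d['score'],d['extent'],a,b)
print('t',status.get_obs()['ee_pos'])
E
```

```text
time_s: 16.1
ee_pos: [0.4368, -0.2088, 0.2048]
eef_rot: [3.141, -0.001, -0.04]
force: [-0.2, -0.3, -0.8]
grip_width: 0.0797
grip_force: 0.0
0.79 [370.0, 112.0, 455.8, 174.0] 413 142
0.8 [202.8, 143.4, 247.0, 185.3] 519 249
0.68 [478.5, 222.0, 520.6, 237.4] 519 249
t [ 0.43904364 -0.21171722  0.20442614]
```

View pics/w5.png

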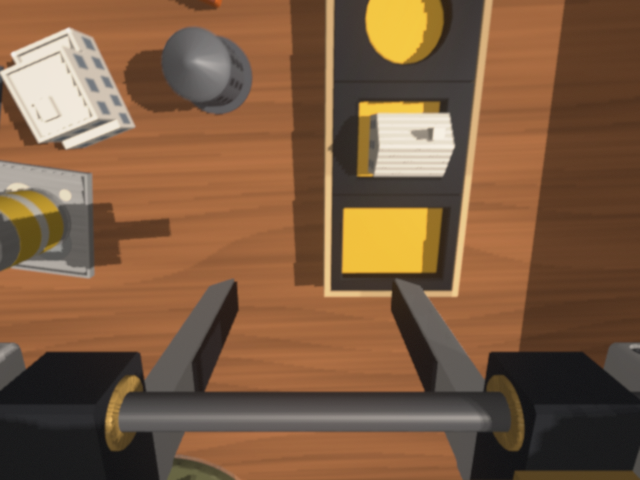

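The house stands upright in its cut-out at about (410,145). Next I'll check its height and the villa fit, then hover over the villa.

Run:
```python
from h import *
W=vision.camera('wrist')
d=silhouettes('house',W)[0]
for z in(.008,.014,.02,.026): fit('house',[(W,d['region'].astype(float))],z,(1.5,))
go(.50,-.02,.25,.31)
```

```text
house [ 0.5031 -0.2959  1.5322] iou 0.979
house [ 0.5034 -0.2941  1.5488] iou 0.955
house [ 0.5031 -0.2921  1.5412] iou 0.924
house [ 0.5032 -0.2905  1.5433] iou 0.893
row [ 0.106  -0.3886 -0.0928] [ 1.000e-04 -1.000e-04 -2.235e-01] | q [-0.52  0.16  1.7  -0.    1.28  1.09] t 16.4
```

House seated. Moving to the villa.

```bash
python3 -m pendant '[0.01,-0.04,-0.05,0,0,-0.02,0.7, 0.03,-0.1,-0.09,0,0,-0.06,0.7, 0.05,-0.18,-0.092,0,0,-0.11,0.7, 0.07,-0.26,-0.092,0,0,-0.16,0.7, 0.09,-0.33,-0.092,0,0,-0.2,0.7, 0.106,-0.388,-0.092,0,0,-0.2235,0.7, 0.106,-0.388,-0.092,0,0,-0.2235,0.7, 0.106,-0.388,-0.092,0,0,-0.2235,0.7]' 40
python3 - <<'E'
from h import *
W=vision.camera('wrist'); cv2.imwrite('pics/w6.png',W['pixels'][:,:,::-1])
u=np.round(proj(W,np.array([[.559,0,.05]]))[0]).astype(int)
for d in silhouettes('villa',W):
  print(d['score'],d['extent'],u)
  if d['region'][u[1],u[0]]: fit('villa',[(W,d['region'].astype(float))],0,(.3,)); fit('villa',[(W,d['region'].astype(float))],0,(3.44,)) 
for d in silhouettes('tower',W): print('tower',d['score'],d['extent']); fit('tower',[(W,d['region'].astype(float))],0)
go(.559,0,.025,.31)
E
```

```text
time_s: 17.2
ee_pos: [0.4998, -0.0197, 0.2491]
eef_rot: [-3.141, 0.001, 0.311]
force: [0.2, -0.3, 0.1]
grip_width: 0.0802
grip_force: 0.0
0.56 [283.2, 106.6, 344.0, 191.8] [314 150]
villa [0.5597 0.0015 0.3158] iou 0.961
villa [5.5970e-01 1.6000e-03 3.4586e+00] iou 0.945
tower 0.7 [329.8, 1.3, 398.0, 52.7]
tower [ 0.6917 -0.0047  0.2046] iou 0.976
row [ 0.1263 -0.0031  0.4486] [-0.      0.0002 -0.0009] | q [-0.11  0.16  1.6  -0.    1.39  1.15] t 17.4
```

View pics/w6.png

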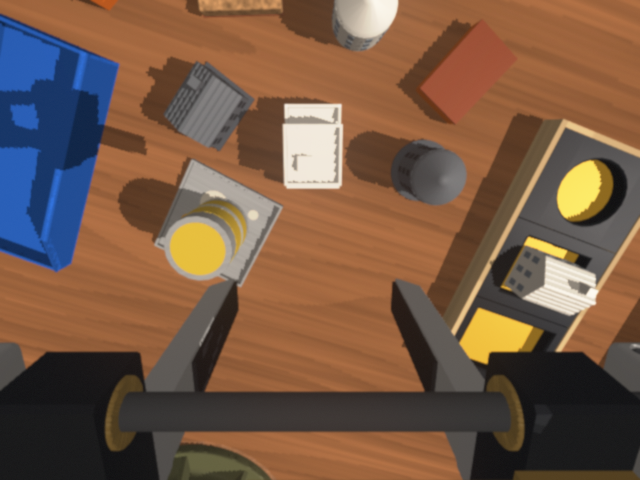

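The villa at (314,147) has its terrace at the far end (row 112), so yaw is 0.316. There is about 34 px of free space on the draft-house side, so I'll use a narrower opening.

```bash
python3 -m pendant '[0.04,-0.002,0.03,0,0,0,0.53, 0.08,-0.004,0.09,0,0,-0.003,0.53, 0.1165,-0.0054,0.15,0,0,-0.003,0.53, 0.1165,-0.0054,0.21,0,0,-0.003,0.53, 0.1165,-0.0054,0.27,0,0,-0.003,0.53, 0.1165,-0.0054,0.33,0,0,-0.003,0.53, 0.1165,-0.0054,0.38,0,0,-0.003,0.53, 0.1165,-0.0054,0.42,0,0,-0.003,0.53, 0.1165,-0.0054,0.44,0,0,-0.003,0.53, 0.1165,-0.0054,0.448,0,0,-0.003,0.53, 0.1165,-0.0054,0.448,0,0,-0.003,0.53]'
python3 -m pendant '[0,0,0,0,0,0,0, 0,0,0,0,0,0,0, 0,0,0,0,0,0,0, 0,0,0,0,0,0,0, 0,0,0,0,0,0,0, 0,0,-0.02,0,0,0,0, 0,0,-0.06,0,0,0,0, 0,0,-0.12,0,0,0,0, 0,0,-0.19,0,0,0,0, 0,0,-0.26,0,0,0,0, 0,0,-0.32,0,0,0,0, 0,0,-0.32,0,0,0,0]' 40
python3 - <<'E'
from h import *
# origin target: villa insert (.407,-.290); TCP at local x=-.006 of villa, villa x -> tray x (yaw 1.535)
y=1.535; print('pos',.407-.006*np.cos(y),-.290-.006*np.sin(y)); go(.407-.006*np.cos(y),-.290-.006*np.sin(y),.12,y)
E
```

```text
time_s: 18.45
ee_pos: [0.5542, 0.0004, 0.0257]
eef_rot: [3.142, -0.0, 0.314]
force: [0.3, 0.8, 0.6]
grip_width: 0.072
grip_force: 0.0
time_s: 19.65
ee_pos: [0.5554, 0.0008, 0.1902]
eef_rot: [3.139, -0.006, 0.315]
force: [-0.2, 0.3, -2.6]
grip_width: 0.0559
grip_force: 40.0
pos 0.40678526790488223 -0.2959961562794282
row [-0.4675  0.4718  0.1385] [ 0.0039 -0.0026 -0.7765] | q [-0.06  0.32  1.53  0.    1.28  1.19] t 19.6
```

```bash
python3 -m pendant '[-0.03,0.03,0,0,0,-0.05,0, -0.08,0.08,0,0,0,-0.13,0, -0.13,0.13,0,0,0,-0.21,0, -0.18,0.18,0,0,0,-0.29,0, -0.23,0.235,0,0,0,-0.37,0, -0.28,0.285,0,0,0,-0.45,0, -0.33,0.335,0,0,0,-0.53,0, -0.38,0.385,0,0,0,-0.61,0, -0.42,0.425,0,0,0,-0.69,0, -0.45,0.455,0,0,0,-0.75,0, -0.4675,0.4718,0.02,0,0,-0.7765,0, -0.4675,0.4718,0.03,0,0,-0.7765,0]'
python3 -m pendant '[0,0,0.05,0,0,0,0, 0,0,0.1,0,0,0,0, 0,0,0.1,0,0,0,0]'
python3 - <<'E'
from h import *
W=vision.camera('wrist'); cv2.imwrite('pics/w7.png',W['pixels'][:,:,::-1])
y=1.535; go(.407-.006*np.cos(y),-.290-.006*np.sin(y),.0405,y)
E
```

```text
time_s: 20.85
ee_pos: [0.4038, -0.2965, 0.1692]
eef_rot: [-3.14, -0.001, 1.534]
force: [1.1, 0.5, -1.6]
grip_width: 0.0556
grip_force: 40.0
time_s: 21.15
ee_pos: [0.4038, -0.2941, 0.1175]
eef_rot: [-3.137, -0.004, 1.534]
force: [0.2, 0.2, -1.1]
grip_width: 0.0555
grip_force: 40.0
row [-0.0025  0.0049  0.158 ] [-0.0016 -0.0013 -0.0005] | q [-0.7   0.28  1.75  0.    1.11 -0.67] t 21.2
```

View pics/w7.png

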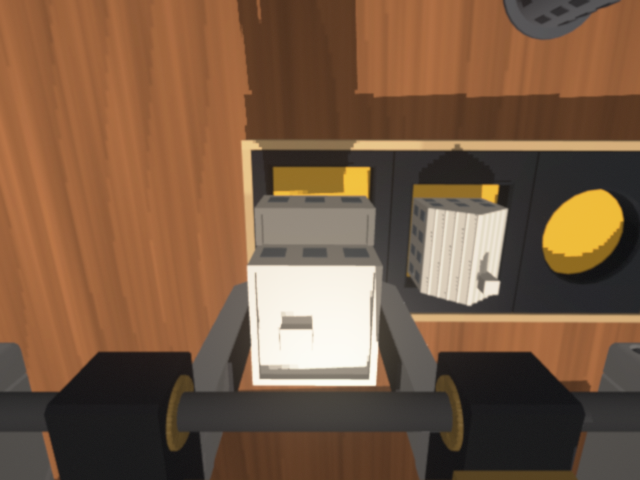

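Run:
```python
from h import *
W=vision.camera('wrist')
for uv,z in [((252,151),.032),((393,152),.032),((538,153),.032),((272,167),.032),((370,167),.032),((272,167),.014),((370,167),.014),((405,313),.032)]: print(uv,z,back(W,uv,z).round(4))
```

```text
(252, 151) 0.032 [ 0.3631 -0.2248  0.032 ]
(393, 152) 0.032 [ 0.4606 -0.2289  0.032 ]
(538, 153) 0.032 [ 0.5608 -0.2332  0.032 ]
(272, 167) 0.032 [ 0.3762 -0.2362  0.032 ]
(370, 167) 0.032 [ 0.4448 -0.2386  0.032 ]
(272, 167) 0.014 [ 0.3741 -0.2378  0.014 ]
(370, 167) 0.014 [ 0.4473 -0.2404  0.014 ]
(405, 313) 0.032 [ 0.4729 -0.3527  0.032 ]
```

```bash
python3 -m pendant '[0,0.004,0.03,0,0,0,0, -0.0005,0.008,0.06,0,0,0,0, -0.0005,0.008,0.09,0,0,0,0, -0.0005,0.008,0.11,0,0,0,0, -0.0005,0.008,0.125,0,0,0,0, -0.0005,0.008,0.135,0,0,0,0, -0.0005,0.008,0.143,0,0,0,0, -0.0005,0.008,0.149,0,0,0,0, -0.0005,0.008,0.154,0,0,0,0, -0.0005,0.008,0.157,0,0,0,0, -0.0005,0.008,0.157,0,0,0,0]'
```

```text
time_s: 22.35
ee_pos: [0.4089, -0.2963, 0.0419]
eef_rot: [-3.141, -0.0, 1.535]
force: [-0.2, 0.4, -1.6]
grip_width: 0.0559
grip_force: 40.0
```

```bash
python3 -m pendant '[0,0,0.003,0,0,0,0, 0,0,0.003,0,0,0,0, 0,0,0.003,0,0,0,0.35, 0,0,0.003,0,0,0,0.5, 0,0,0.003,0,0,0,0.5, 0,0,-0.03,0,0,0,0.5, 0,0,-0.08,0,0,0,0.5, 0,0,-0.15,0,0,0,0.5, 0,0,-0.23,0,0,0,0.5, 0,0,-0.31,0,0,0,0.5, 0.06,0.06,-0.35,0,0,0,0.5, 0.08,0.08,-0.36,0,0,0,0.5]'
python3 - <<'E'
from h import *
W=vision.camera('wrist')
for d in silhouettes('villa',W)[:1]: 
  for z in(.008,.014,.03): fit('villa',[(W,d['region'].astype(float))],z,(1.53,))
go(.6915,-.005,.2,1.535); go(.6915,-.005,.025,1.535)
E
```

```text
time_s: 23.55
ee_pos: [0.4523, -0.2568, 0.2248]
eef_rot: [3.137, 0.002, 1.535]
force: [0.4, -0.1, 0.1]
grip_width: 0.0707
grip_force: 0.0
villa [ 0.4078 -0.2914  1.5318] iou 0.958
villa [ 0.4086 -0.2897  1.5276] iou 0.951
villa [ 0.4106 -0.2859  1.4854] iou 0.88
row [0.5196 0.4632 0.0447] [0.0005 0.0003 0.0014] | q [-0.59  0.22  1.58  0.    1.34 -0.55] t 23.6
row [0.5197 0.463  0.3947] [0.0005 0.0003 0.0014] | q [-0.59  0.22  1.58  0.    1.34 -0.55] t 23.6
```

```bash
python3 -m pendant '[0.03,0.03,0,0,0,0,0.7, 0.08,0.07,0,0,0,0,0.7, 0.14,0.125,0,0,0,0,0.7, 0.2,0.18,0,0,0,0,0.7, 0.26,0.235,0,0,0,0,0.7, 0.32,0.29,0,0,0,0,0.7, 0.38,0.34,0,0,0,0,0.7, 0.44,0.39,0,0,0,0,0.7, 0.49,0.435,0.02,0,0,0,0.7, 0.52,0.463,0.04,0,0,0,0.7, 0.52,0.463,0.045,0,0,0,0.7, 0.52,0.463,0.045,0,0,0,0.7]'
python3 - <<'E'
from h import *
go(.6915,-.005,.025,1.535)
E
```

```text
time_s: 24.85
ee_pos: [0.6903, -0.0072, 0.1976]
eef_rot: [-3.139, 0.0, 1.535]
force: [0.3, 0.6, -0.4]
grip_width: 0.0801
grip_force: 0.0
row [0.0046 0.0033 0.3451] [-0.0019  0.0001 -0.0002] | q [-0.06  0.63  1.06 -0.    1.45 -0.03] t 24.9
```

```bash
python3 -m pendant '[0.003,0.002,0.04,0,0,0,0.7, 0.003,0.002,0.1,0,0,0,0.7, 0.003,0.002,0.16,0,0,0,0.7, 0.003,0.002,0.22,0,0,0,0.7, 0.003,0.002,0.27,0,0,0,0.7, 0.003,0.002,0.31,0,0,0,0.7, 0.003,0.002,0.335,0,0,0,0.7, 0.003,0.002,0.345,0,0,0,0.7, 0.003,0.002,0.345,0,0,0,0.7]'
python3 -m pendant '[0,0,0,0,0,0,-0.1, 0,0,0,0,0,0,-0.1, 0,0,0,0,0,0,-0.1, 0,0,0,0,0,0,-0.1, 0,0,0,0,0,0,-0.1, 0,0,-0.02,0,0,0,-0.1, 0,0,-0.06,0,0,0,-0.1, 0,0,-0.12,0,0,0,-0.1, 0,0,-0.19,0,0,0,-0.1, 0,0,-0.26,0,0,0,-0.1, 0,0,-0.3,0,0,0,-0.1, 0,0,-0.3,0,0,0,-0.1]' 40
python3 - <<'E'
from h import *
go(.606,-.296,.12,1.535)
E
```

```text
time_s: 25.75
ee_pos: [0.6919, -0.0054, 0.0272]
eef_rot: [-3.142, 0.0, 1.534]
force: [0.5, -0.3, -0.1]
grip_width: 0.0797
grip_force: 0.0
time_s: 26.95
ee_pos: [0.6931, -0.0049, 0.1809]
eef_rot: [3.136, 0.0, 1.535]
force: [0.3, 0.7, -1.1]
grip_width: 0.0536
grip_force: 40.0
row [-0.5881 -0.1538  0.1211] [ 0.0036  0.0001 -0.0001] | q [-0.06  0.64  1.08  0.    1.41 -0.02] t 26.9
```

```bash
python3 -m pendant '[-0.03,-0.01,0,0,0,0,-0.1, -0.09,-0.025,0,0,0,0,-0.1, -0.16,-0.04,0,0,0,0,-0.1, -0.23,-0.06,0,0,0,0,-0.1, -0.3,-0.08,0,0,0,0,-0.1, -0.37,-0.1,0,0,0,0,-0.1, -0.44,-0.118,0,0,0,0,-0.1, -0.51,-0.135,0,0,0,0,-0.1, -0.56,-0.148,0.02,0,0,0,-0.1, -0.59,-0.154,0.06,0,0,0,-0.1, -0.59,-0.154,0.1,0,0,0,-0.1, -0.59,-0.154,0.12,0,0,0,-0.1]'
python3 -m pendant '[0,0,0,0,0,0,-0.1]'
python3 - <<'E'
from h import *
W=vision.camera('wrist'); cv2.imwrite('pics/w8.png',W['pixels'][:,:,::-1])
go(.606,-.297,.041,1.535)
E
```

```text
time_s: 28.15
ee_pos: [0.6023, -0.2974, 0.113]
eef_rot: [-3.137, -0.002, 1.533]
force: [0.4, 0.3, -0.7]
grip_width: 0.0538
grip_force: 40.0
time_s: 28.25
ee_pos: [0.6031, -0.2967, 0.1143]
eef_rot: [-3.138, -0.002, 1.535]
force: [0.6, -0.2, 0.0]
grip_width: 0.0538
grip_force: 40.0
row [-0.0005  0.0045  0.15  ] [-0.0011 -0.0006 -0.0001] | q [-0.51  0.65  1.22 -0.    1.27 -0.48] t 28.3
```

View pics/w8.png

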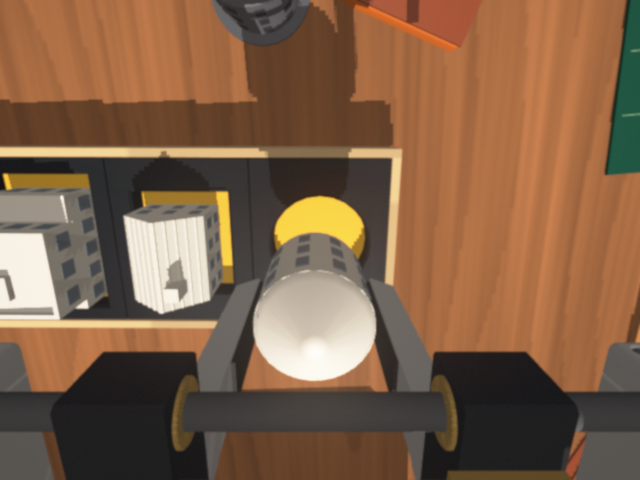

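The tower hangs over the round cut-out (cols 275–365, row ~235), about 3 mm short in x. The correction agrees with that.

```bash
python3 -m pendant '[0,0.0045,0.03,0,0,0,-0.1, -0.0005,0.0045,0.06,0,0,0,-0.1, -0.0005,0.0045,0.085,0,0,0,-0.1, -0.0005,0.0045,0.105,0,0,0,-0.1, -0.0005,0.0045,0.12,0,0,0,-0.1, -0.0005,0.0045,0.13,0,0,0,-0.1, -0.0005,0.0045,0.138,0,0,0,-0.1, -0.0005,0.0045,0.144,0,0,0,-0.1, -0.0005,0.0045,0.149,0,0,0,-0.1, -0.0005,0.0045,0.15,0,0,0,-0.1, -0.0005,0.0045,0.15,0,0,0,-0.1]'
```

```text
time_s: 29.4
ee_pos: [0.6068, -0.2972, 0.0421]
eef_rot: [3.141, 0.0, 1.535]
force: [-0.0, -0.7, -0.9]
grip_width: 0.0535
grip_force: 40.0
```

```bash
python3 -m pendant '[0,0,0.004,0,0,0,-0.1, 0,0,0.004,0,0,0,-0.1, 0,0,0.004,0,0,0,0.3, 0,0,0.004,0,0,0,0.5, 0,0,0.004,0,0,0,0.5, 0,0,-0.03,0,0,0,0.5, 0,0,-0.08,0,0,0,0.5, 0,0,-0.15,0,0,0,0.5, 0,0,-0.23,0,0,0,0.5, 0,0,-0.31,0,0,0,0.5, -0.06,0,-0.35,0,0,0,0.5, -0.1,0,-0.36,0,0,0,0.5]'
python3 -m pendant '[-0.1,0.1,0,0,0,0,0.5, -0.1,0.2,0,0,0,0,0.5, -0.1,0.2,0,0,0,0,0.5]'
python3 - <<'E'
from h import *
T=vision.camera('top'); S_=vision.camera('scene')
a=cv2.resize(T['pixels'][110:350,60:560],(800,384)); b=cv2.resize(S_['pixels'][170:350,110:560],(500,200))
cv2.imwrite('pics/end.png',np.vstack([a,np.pad(b,((0,0),(0,300),(0,0)))])[:,:,::-1])
W=vision.camera('wrist')
for n,z in(('tower',.014),('house',.014),('villa',.014),('tin',.0025)):
  for p,nm in((T,'top'),(W,'wrist')):
    for d in silhouettes(n,p)[:2]: print(nm,d['score'].__round__(2),end=' '); fit(n,[(p,d['region'].astype(float))],z,(1.53,))
E
```

```text
time_s: 30.6
ee_pos: [0.6054, -0.3485, 0.2272]
eef_rot: [3.136, 0.003, 1.535]
force: [-0.0, -0.0, -0.6]
grip_width: 0.0706
grip_force: 0.0
time_s: 30.9
ee_pos: [0.6906, -0.3981, 0.2248]
eef_rot: [3.141, 0.001, 1.534]
force: [-0.2, 0.3, 0.7]
grip_width: 0.0702
grip_force: 0.0
top 0.6 tower [ 0.606  -0.2987  1.5895] iou 0.877
wrist 0.93 tower [ 0.6068 -0.2973  1.6885] iou 0.957
top 0.87 house [ 0.5041 -0.2958  1.628 ] iou 0.762
top 0.63 house [0.6573 0.2393 1.1445] iou 0.765
wrist 0.75 house [ 0.5035 -0.2938  1.5264] iou 0.966
wrist 0.66 house [ 0.6031 -0.3008  1.7552] iou 0.76
wrist 0.74 villa [ 0.4042 -0.289   1.5308] iou 0.986
top 0.95 tin [0.4403 0.075  1.6574] iou 0.957
top 0.86 tin [0.4704 0.4173 1.8944] iou 0.93
```

View pics/end.png

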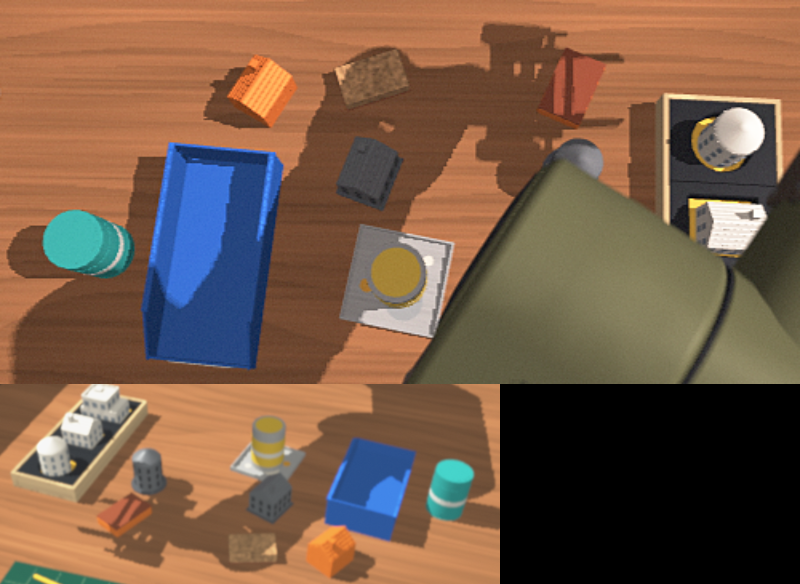

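The tower (728,140), house (730,228) and villa stand upright in their cut-outs, and the tin stands in the drip tray at (397,275). Both drafts are at their original pixels and the arm is clear, so I'll hand in.

```bash
python3 -c "
from station import order; print(order.hand_in())"
```

```text
the job is handed in; nothing more can be done
None
```

I handed the job in at about 31 s: in the last pictures the villa, house and tower stand upright in their own cut-outs, the primer tin stands upright in the drip tray, and both grey drafts are where they started; the hand-in gave no pass or fail result.

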